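# Look at a hidden target with the inspection mirror

### The job

Slide the shutter of the test unit fully open, then turn the sprung mirror of the inspection rig (the fin on top is its grip) until the rig's camera sees the round target, uncovered by the shutter, in the middle of its view by way of the mirror. Finish still holding the mirror steady at that angle, because it springs back when let go, and leave the other things on the bench where they are.

Things in the scene. Friction and masses are not known exactly. Their poses are not given: they have to be found in the camera images.
- rig: inspection rig, fixed to the bench: dark flat base 270 x 90 x 14 mm with an upright mirror on a spindle at one end and a small black camera (cylinder 46 mm thick, on a pillar) at the other. Origin on the bench under the spindle axis; x from the spindle to the camera, z up. The camera looks level along -x at the mirror's axis; it ends at x = 213 mm, its top is 133 mm above the bench.
- camera_lens (a point): centre of the camera's lens, 110 mm above the bench, 146 mm from the spindle axis. The camera sees the target in the middle of its view when the mirror's normal halves the level angle, seen from the spindle axis, between lens and target.
- mirror: upright mirror plate 74 mm wide, 70 to 148 mm above the bench, on the rig's spindle. Origin on the bench under the spindle axis; x is its normal, on the reflecting side (face within 1 mm of the axis). A weak spring (0.03 N m per rad) brings it back to facing the camera squarely, x along the rig's x. From there it turns up to 1.4 rad anticlockwise from above, to the rig's +y side, where the unit stands.
- mirror_fin (a point): centre of the flat aluminium fin on top of the mirror, on the spindle axis, 175 mm above the bench. The fin is 12 mm thick (along the mirror's normal), 36 mm wide (in the mirror's plane) and reaches from 147 to 195 mm above the bench; it turns with the mirror.
- sight: needle under the mirror, geared to turn twice as far as the mirror, so that it always points along the camera's reflected line of sight. Brass disc 56 mm across with a steel needle 5 mm wide whose tip is 76 mm from the axis, 50 mm above the bench. Origin on the spindle axis 110 mm above the bench, x along the needle, z up. The target is in mid view when it lies above the needle's line.
- unit: grey test unit, fixed to the bench, 150 (x) x 90 (y) x 150 (z) mm; origin on the bench under its centre. Its -y face looks roughly at the mirror and has a notch, open at the front and the top, 44 mm wide, 20 mm deep, from 75 mm above the bench to the top, its middle at x = +45 mm.
- target (a point): centre of the front of the round target in the unit's notch: a white disc 26 mm across with a black ring, 110 mm above the bench, facing the unit's -y, at x = +45, y = -35 mm of the unit. Right below the shutter's tab while the shutter is shut.
- shutter (a joint): travel of the steel shutter that covers the notch, in m: 0 shut, 0.052 fully open at its stop. It slides along the unit's -x, needs about 1.5 N and stays where it is left.
- shutter_tab (a point): centre of the black tab that stands on the shutter, 176 mm above the bench; the tab is 12 mm along the sliding direction, 20 mm across, and reaches from 156 to 196 mm above the bench. It moves with the shutter. The top of the shutter below it is 156 mm above the bench.
- meter_mid (a point): centre of the orange hand-held multimeter lying flat on the bench, 170 x 80 x 42 mm; bystander
- battery_mid (a point): centre of the black upright battery, 45 x 70 x 106 mm; bystander
- carton_mid (a point): centre of the small cardboard carton, 80 x 110 x 60 mm; bystander
- mouse_mid (a point): centre of the black computer mouse, 100 x 60 x 30 mm; bystander
Not all that is in view belongs to the job. Leave any blue, pink or purple look-alike of the unit alone.

How it is judged:
On the way, in this order (a step that is already met when the one before it is completed fails the run):
1. the shutter is slid fully open (value of joint shutter above 0.044 m), for 0.1 s.
2. the mirror is held so that the camera sees the target (y of target in the frame of sight between -0.02 and 0.02 m and x of target in the frame of sight above 0.05 m and value of joint shutter above 0.044 m and contact force between the fingers and mirror above 0.5 N and angular speed of mirror below 0.15 rad/s), for 0.3 s.
At the end, for the whole second after the job is handed in: The shutter is open by more than 44 mm; the fingers hold the mirror still (under 0.15 rad/s, with more than 0.5 N of contact), and the camera's reflected line of sight passes within 20 mm to either side of the target's centre (all of step 2); the arm keeps its last pose, push and grip.
It fails at once if a bystander (meter) is moved more than 20 mm (distance of meter_mid from where it was at the start of the episode above 0.02 m).
It fails at once if a bystander (battery) is moved more than 20 mm (distance of battery_mid from where it was at the start of the episode above 0.02 m).
It fails at once if a bystander (carton) is moved more than 20 mm (distance of carton_mid from where it was at the start of the episode above 0.02 m).
It fails at once if a bystander (mouse) is moved more than 20 mm (distance of mouse_mid from where it was at the start of the episode above 0.02 m).
It also fails if it takes over 42 s, if anything falls off the work surface, if the arm or the gripper's body presses on something with over 40 N, if the wrist force passes 120 N, or if a joint passes its speed limit or range.

### The arm

A 6-joint arm with a two-finger parallel gripper is mounted at the origin on the work surface. World frame = base frame: x ahead of the robot, y to its left, z up, the work surface at z = 0. Lengths are in m, angles in rad, forces in N, time in s.
With the tool pointing down it reaches from about 0.375 to 0.975 m from the base axis. Payload 3.8 kg.
Tool frame: the origin (TCP) lies midway between the tips of the shut fingers; the grasp point (between the pads) lies 19 mm behind it; x points along the fingers, y is the direction in which the jaws open and shut, and the axes are right-handed (so a half turn about x gives the same grasp; the last joint's range is limited). The gripper opens to 88 mm and grips with 3 to 60 N. Pads are 18 mm wide; open, the fingers measure 123 mm over their backs; the gripper's body (75 mm by 187 mm) begins 45 mm behind the grasp point.
Start: joints at [1.301, 0.264, 1.604, -0, 1.274, -0.037], TCP at [0.156, 0.657, 0.2] pointing down, gripper open.
Joint ranges: [-2.63, 2.63], [-0.94, 2.18], [0.31, 2.57], [-1.31, 4.45], [0, 2.66], [-2.55, 2.55]. Speed limits (rad/s): [2.57, 2.57, 3.14, 3.14, 3.14, 3.14].

### API

Orientations are given as a rotation vector (axis times angle).
In Python, from cell import manip, inverse_kinematics, cams, order gives the robot as it stands. Calls block until the motion is done:
- manip.move_pose(position, orientation): joint-space move of the TCP to a pose.
- manip.move_linear(position, rate=0.15, rot=None): straight line of the TCP; rot=None keeps the orientation; rate is the mean speed in m/s.
- manip.set_joints(angles): joint-space move.
- manip.set_gripper(opening, force=None): finger opening in m; force is the grip in N (None keeps the last); returns when the fingers have stopped.
- manip.dwell(seconds).
- inverse_kinematics(position, orientation): joint angles nearest the present ones, or None.
- manip.state(): the state.
- cams.capture(name): name is "scene" or "top"; returns a dict with "image" (400x640x3 uint8, blue, green, red), "z_map" (400x640 float32, m along the optical axis (not along the pixel's ray), 0 where there is no reading), "intrinsics" (3x3 intrinsics, pixels), "position" and "orientation" of the camera in the world. Camera axes: x right, y down, z forward; pixel columns grow to the right and rows downward; lengths in m; the calibration is good to about 2 mm. A picture is of the moment at which its call begins.
A pose or a line that the arm cannot do raises manip.IKError and nothing moves.
- order.close_job(): hands the job in, once; it reports no verdict.
The state is a dict: "clock": time; "joint_pos": joint angles; "joint_velocities": joint speeds; "tau": joint torques, N m; "tool_pos": TCP position; "tcp_rot": TCP orientation; "contact_force": force on the tool from outside, world axes, zero at the start; "moment": the same for the moment, N m; "gripper_width": finger opening in m.
Only numpy, scipy, OpenCV 4.12 (cv2) and the standard library are available. Lean on these libraries where they do the work, as an engineer would, in place of code of your own. Each camera call takes 0.05 s, during which the arm holds its last target.

## Working session

There is one attempt and no reset: what is moved stays moved. The work goes in short steps, each a Python script; the robot and the scene stay as the last script left them, time stands still between calls to the robot, and variables do not carry over. Pictures are saved under pics/ and viewed, and the job is handed in when it is done.

```bash
mkdir -p pics; ls; cat > h.py <<'E'
import numpy as np, cv2
from scipy.spatial.transform import Rotation as R
def Rm(o):
    o=np.array(o,float)
    if o.shape==(3,3): return o
    if o.size==3: return R.from_rotvec(o).as_matrix()
    return R.from_quat(o).as_matrix()
def cloud(c):
    z=c["z_map"];K=c["intrinsics"];v,u=np.indices(z.shape)
    P=np.stack([(u-K[0,2])/K[0,0]*z,(v-K[1,2])/K[1,1]*z,z],-1)
    W=P@Rm(c["orientation"]).T+np.array(c["position"]); W[z==0]=np.nan
    return W
E
python3 - <<'E'
from h import *
from cell import manip,cams
for n in("scene","top"):
    c=cams.capture(n);cv2.imwrite(f"pics/{n}0.png",c["image"]);np.savez(f"{n}0.npz",**c)
    print(n,c["position"],c["orientation"],c["intrinsics"])
print(manip.state())
E
```

```text
pics
scene [ 0.88128928 -1.00410861  1.34319532] [-2.39471875 -0.38554327  0.16810998] [[473.19756008   0.         312.64014237]
 [  0.         473.19756008 203.82435027]
 [  0.           0.           1.        ]]
top [0.3686204  0.03179259 1.37675748] [-2.18674725  2.1372323  -0.14198594] [[453.25034285   0.         318.73860537]
 [  0.         453.25034285 193.69148476]
 [  0.           0.           1.        ]]
{'clock': 0.1, 'joint_pos': array([ 1.30108433e+00,  2.64687738e-01,  1.60521737e+00,  1.29298014e-06,
        1.27368642e+00, -3.69090862e-02]), 'joint_velocities': array([ 0.00167048, -0.0016897 , -0.00553409, -0.0019501 ,  0.00028601,
       -0.00225459]), 'tau': array([-6.53624602e-05, -5.03618503e+01, -3.58069897e+01,  7.29440292e-02,
        2.32249527e-02, -5.29378508e-05]), 'tool_pos': array([0.15554509, 0.65610702, 0.19841673]), 'tcp_rot': array([ 0.18122205,  1.56336415, -0.18433062]), 'contact_force': array([ 0.06319046,  0.30853207, -0.95259568]), 'moment': array([-0.01485853, -0.00997449,  0.02178314]), 'gripper_width': 0.0885848691983747}
```

View pics/scene0.png

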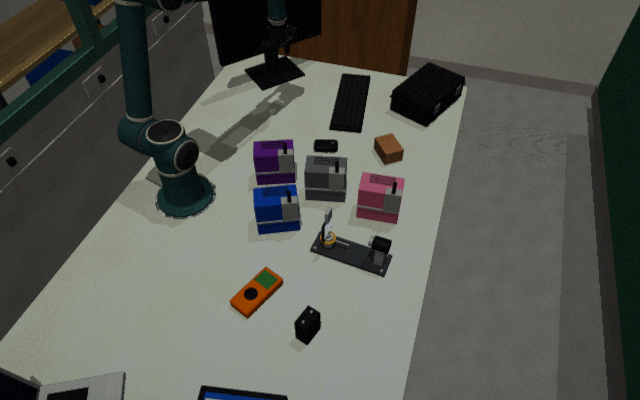

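View pics/top0.png

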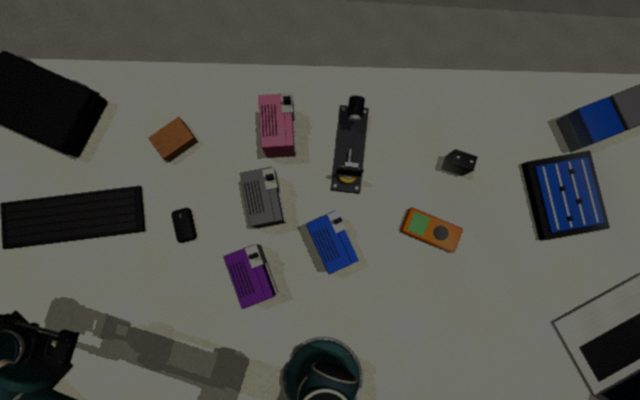

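The scene view shows the grey unit at about (327,178) and the rig with its mirror at about (328,235). In the top view the unit is at (262,197), the mirror at (350,180) and the rig's camera at (357,105). Next I'll enlarge and measure.

```bash
python3 - <<'E'
from h import *
s=np.load("scene0.npz");t=np.load("top0.npz")
a=s["image"][140:285,240:410];b=t["image"][85:285,215:385]
cv2.imwrite("pics/sc.png",cv2.convertScaleAbs(cv2.resize(a,None,fx=4.5,fy=4,interpolation=cv2.INTER_CUBIC),alpha=1.8))
cv2.imwrite("pics/tc.png",cv2.convertScaleAbs(cv2.resize(b,None,fx=3,fy=3,interpolation=cv2.INTER_CUBIC),alpha=1.8))
# height map from both clouds 
for n,c in(("s",s),("t",t)):
    W=cloud(c);np.save(n+"W.npy",W)
W=np.load("tW.npy")
def show(m,name):
    p=W[m];print(name,len(p));
    r=cv2.minAreaRect(p[:,:2].astype(np.float32)*1000);print(r, np.median(p,0))
u,v=np.meshgrid(np.arange(640),np.arange(400))
z=W[...,2]
def win(u0,u1,v0,v1):return(u>u0)&(u<u1)&(v>v0)&(v<v1)
show(win(232,292,160,235)&(z>.145)&(z<.155),"unit top")
show(win(232,292,160,235)&(z>.152)&(z<.165),"shut")
show(win(232,292,160,235)&(z>.18),"tab")
show(win(325,375,90,200)&(z>.006)&(z<.022),"rigbase")
show(win(325,375,90,200)&(z>.115)&(z<.145),"cam+mirror top")
show(win(325,375,150,200)&(z>.16),"fin")
show(win(325,375,90,125)&(z>.10),"cam")
E
```

```text
unit top 1573
((511.41339111328125, 180.26266479492188), (150.5214385986328, 94.95124053955078), 12.724926948547363) [0.5040879  0.18561618 0.15060121]
shut 644
((511.4038391113281, 179.2635955810547), (149.74661254882812, 93.00779724121094), 12.247440338134766) [0.5279099  0.17423617 0.15382019]
tab 42
((558.6078491210938, 156.3692626953125), (11.886435508728027, 19.84395980834961), 10.828322410583496) [0.55813463 0.15578898 0.19542292]
rigbase 1945
((694.1795654296875, -70.81633758544922), (342.180908203125, 148.84140014648438), 0.4527875781059265) [ 0.68724304 -0.0635772   0.01450768]
cam+mirror top 407
((695.1702880859375, -77.54119110107422), (73.63573455810547, 224.98182678222656), 80.85775756835938) [ 0.76865916 -0.07448944  0.12881184]
fin 93
((595.6299438476562, -61.032493591308594), (36.15446472167969, 12.779098510742188), 85.00118255615234) [ 0.59276841 -0.06023918  0.19311484]
cam 379
((774.0040283203125, -76.4425048828125), (45.696929931640625, 69.9361343383789), 82.71421813964844) [ 0.7713328  -0.07519661  0.12808246]
```

View pics/sc.png

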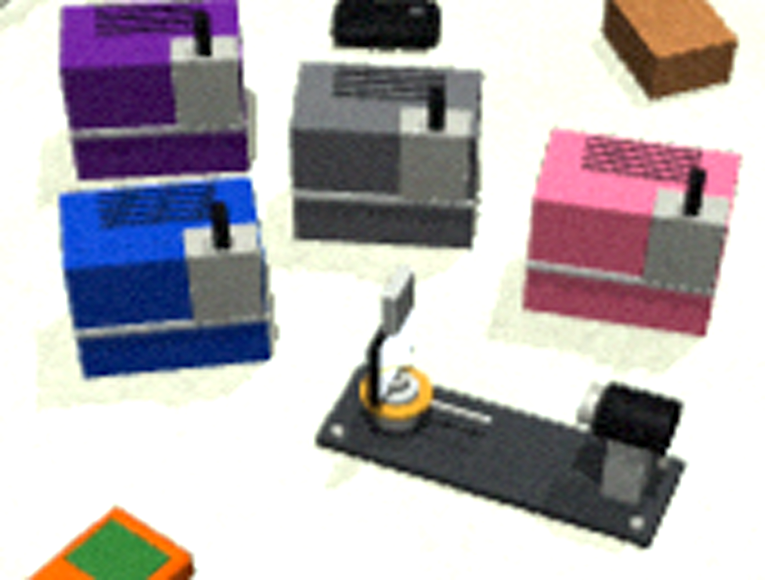

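View pics/tc.png

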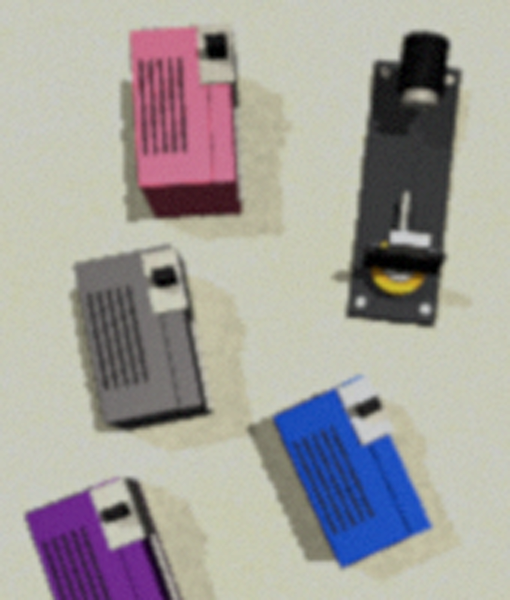

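```bash
cat >> h.py <<'E'
def down(yaw_deg):
    y=np.radians(yaw_deg);yt=np.array([np.cos(y),np.sin(y),0]);x=np.array([0,0,-1.])
    return R.from_matrix(np.stack([x,yt,np.cross(x,yt)],1)).as_rotvec()
UY=12.3; SY=-4.9
UX=np.array([np.cos(np.radians(UY)),np.sin(np.radians(UY)),0])
TAB=np.array([.5595,.1567,0]); SP=np.array([.5956,-.0610,0])
E
python3 - <<'E'
from h import *
from cell import manip,inverse_kinematics as ik
for k in (0,180):
    print(k,ik(TAB+[0,0,.166],down(UY+k)),ik(SP+[0,0,.158],down(SY+k)),ik(SP+[0,0,.158],down(SY+52+k)),sep='\n')
E
```

```text
0
[ 2.30206893e-01  1.11187777e-01  1.84713796e+00 -4.44089210e-16
  1.18326692e+00  1.55313946e-02]
[-0.14366289  0.15047938  1.81813334  0.          1.17297993 -0.05814176]
[-1.43662894e-01  1.50479382e-01  1.81813334e+00 -4.44089210e-16
  1.17297993e+00 -9.65712972e-01]
180
None
None
[-1.43662894e-01  1.50479382e-01  1.81813334e+00 -4.44089210e-16
  1.17297993e+00  2.17587968e+00]
```

```bash
python3 - <<'E'
from h import *
from cell import manip,cams
s=manip.state()
manip.move_linear(s["tool_pos"]+[0,0,.09],rate=.25)
manip.move_pose(TAB+[0,0,.26],down(UY))
manip.set_gripper(.05,8)
manip.move_linear(TAB+[0,0,.2],rate=.15)
c=cams.capture("scene");cv2.imwrite("pics/s1.png",cv2.convertScaleAbs(cv2.resize(c["image"][120:260,240:410],None,fx=4,fy=4,interpolation=cv2.INTER_CUBIC),alpha=1.8))
s=manip.state();print(s["clock"],s["tool_pos"],s["tcp_rot"],s["contact_force"],s["gripper_width"])
E
```

```text
4.2083 [0.56022004 0.15682747 0.20103795] [ 1.05045855  1.30213042 -1.04849351] [-0.03890511 -0.19415028 -0.60818923] 0.04977898051939493
```

View pics/s1.png

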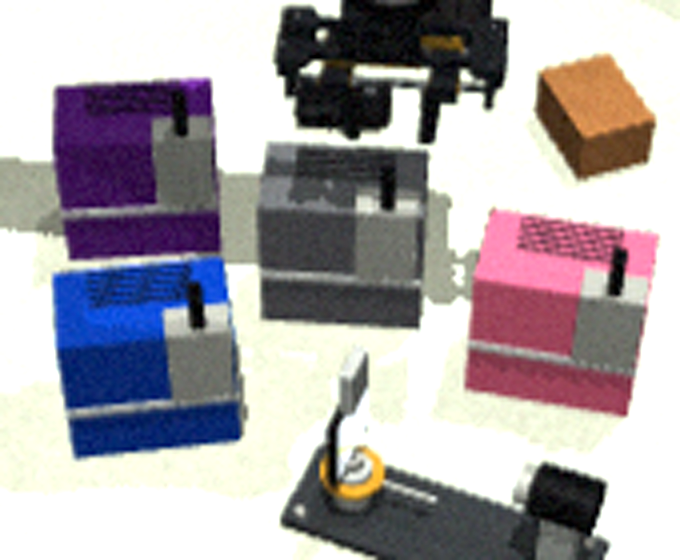

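The tab is at (388,185) in the crop, and the fingertips appear above and behind it. I'll check the projection before going lower.

```bash
python3 - <<'E'
from h import *
from cell import manip,cams
s=manip.state();T=s["tool_pos"]
for n in("scene","top"):
    c=cams.capture(n);np.savez(n+"1.npz",**c)
    Rc=Rm(c["orientation"])
    for p in (T,TAB+[0,0,.196],TAB+[0,0,.156]):
        q=Rc.T@(p-c["position"]);print(n,p,(c["intrinsics"]@q/q[2])[:2])
    if n=="scene":
        im=c["image"][130:190,280:370];cv2.imwrite("pics/s2.png",cv2.convertScaleAbs(cv2.resize(im,None,fx=8,fy=8,interpolation=cv2.INTER_CUBIC),alpha=1.8))
    W=cloud(c)
    if n=="scene":
        W=W[130:190,280:370].reshape(-1,3)
    else: continue
    m=(W[:,2]>.16)&(W[:,2]<.23);p=W[m];
    U=(p-TAB)@np.array([UX,[-UX[1],UX[0],0],[0,0,1]]).T
    for q in U[::3]:print(np.round(q*1000).astype(int),end=' ')
E
```

```text
scene [0.56022004 0.15682747 0.20103795] [337.17721887 161.6581245 ]
scene [0.5595 0.1567 0.196 ] [336.93686775 162.68796534]
scene [0.5595 0.1567 0.156 ] [336.68801933 170.8501643 ]
[-202   94  193] [-200   82  199] [-199   76  199] [-198   72  198] [-198   72  194] [-202   68  192] [-193   82  180] [-195   72  184] [-202   69  182] [-192   74  178] [-200   76  170] [-188   86  162] [-196   72  169] [-196   70  166] [-189   72  160] [-188   64  162] [ -4   6 198] [ -7   0 199] [  4   0 200] [  0  -2 197] [ -3  -5 194] [ -6 -11 195] [  4  -8 193] [  1  -9 188] [ -6  -8 182] [  4   2 173] [ -2  -9 179] [ 14  11 160] [  1  -9 174] [ 18   7 160] [ -2  -8 168] [-27  -9 162] [  5  -5 160] [ -9 -12 161] [ -8 -17 161] top [0.56022004 0.15682747 0.20103795] [268.26829592 174.87073504]
top [0.5595 0.1567 0.196 ] [268.49912364 175.45400611]
top [0.5595 0.1567 0.156 ] [269.9689398  177.83566031]
```

View pics/s2.png

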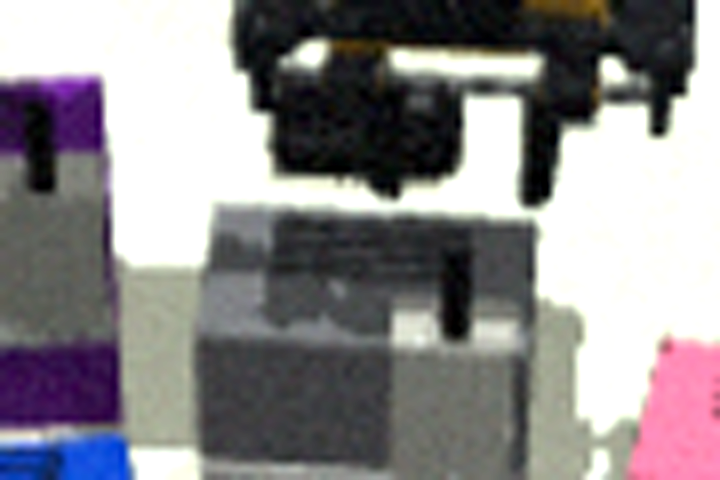

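```bash
python3 - <<'E'
from h import *
c=dict(np.load("scene1.npz"));W=cloud(c)
A=np.array([UX,[-UX[1],UX[0],0],[0,0,1]])
for u in (328,329,346,347,348):
    for v in range(144,158,2): print(u,v,np.round((A@(W[v,u]-TAB))*1000),end='; ')
    print()
c=dict(np.load("top1.npz"))
cv2.imwrite("pics/t1.png",cv2.convertScaleAbs(cv2.resize(c["image"][110:240,210:340],None,fx=4.5,fy=4.5,interpolation=cv2.INTER_CUBIC),alpha=2))
E
```

```text
328 144 [-31.  -7. 286.]; 328 146 [-31.  -8. 278.]; 328 148 [-32.  -1. 263.]; 328 150 [-31.  -9. 261.]; 328 152 [-31.  -4. 247.]; 328 154 [-31.  -9. 243.]; 328 156 [-38.  79. 152.]; 
329 144 [-28.  -6. 286.]; 329 146 [-28.  -8. 278.]; 329 148 [-28.  -4. 265.]; 329 150 [-28.  -5. 258.]; 329 152 [-27. -12. 255.]; 329 154 [-27. -11. 245.]; 329 156 [-35.  83. 148.]; 
346 144 [ 29.  -2. 286.]; 346 146 [ 29.  -4. 280.]; 346 148 [ 29.  -8. 274.]; 346 150 [ 30.  -6. 263.]; 346 152 [ 30.  -9. 257.]; 346 154 [ 30.  -9. 248.]; 346 156 [ 23. 243.   6.]; 
347 144 [ 33. -28. 310.]; 347 146 [ 32. -12. 287.]; 347 148 [ 33.  -9. 275.]; 347 150 [ 33. -10. 268.]; 347 152 [ 33. -11. 259.]; 347 154 [ 34. -10. 249.]; 347 156 [ 27. 247.   2.]; 
348 144 [ 36. -32. 313.]; 348 146 [ 36.  -8. 284.]; 348 148 [ 36.  -8. 275.]; 348 150 [ 36.  -9. 267.]; 348 152 [ 37.  -9. 258.]; 348 154 [ 37.  -8. 247.]; 348 156 [ 31. 242.   7.];
```

View pics/t1.png

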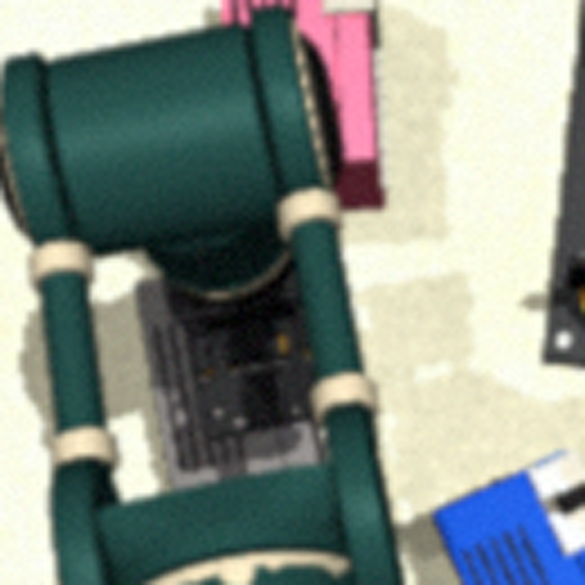

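```bash
python3 - <<'E'
from h import *
from cell import manip,cams
A=np.array([UX,[-UX[1],UX[0],0],[0,0,1]])
manip.move_linear(TAB+[0,0,.185],rate=.1);manip.dwell(.2)
s=manip.state();print(s["clock"],s["tool_pos"],s["joint_pos"],s["contact_force"])
c=cams.capture("scene");im=c["image"][130:190,280:370];cv2.imwrite("pics/s3.png",cv2.convertScaleAbs(cv2.resize(im,None,fx=8,fy=8,interpolation=cv2.INTER_CUBIC),alpha=1.8))
W=cloud(c)
for v in range(148,164,1): print(v,np.round((A@(W[v,347]-TAB))*1000),end='; ')
# initial pose check
c=dict(np.load("scene0.npz"));W=cloud(c);d=np.linalg.norm(W[...,:2]-[.1555,.6561],axis=-1)
m=(d<.075)&(W[...,2]>.12);print("\ninit lowest z",np.sort(W[m][:,2])[:10],m.sum())
E
```

```text
4.8083 [0.55977409 0.15677719 0.18545904] [2.30214250e-01 9.69014914e-02 1.82596802e+00 2.34320715e-05
 1.21804336e+00 1.55271478e-02] [-0.48157932 -0.38928132 -0.27471984]
148 [ 33. -32. 295.]; 149 [ 33.  -7. 269.]; 150 [ 33.  -6. 264.]; 151 [ 33. -10. 262.]; 152 [ 33.  -8. 257.]; 153 [ 34. -11. 255.]; 154 [ 34. -12. 251.]; 155 [ 34. -13. 247.]; 156 [ 34.  -5. 235.]; 157 [ 34.  -9. 234.]; 158 [ 34.  -7. 227.]; 159 [ 28. 229.   2.]; 160 [ 28. 230.  -5.]; 161 [ 29. 210.   8.]; 162 [ 29. 210.   3.]; 163 [ 30. 210.  -2.]; 
init lowest z [0.23730317 0.24140933 0.24267279 0.24281868 0.24299306 0.24302644
 0.24351378 0.24467706 0.24547553 0.24580006] 1071
```

View pics/s3.png

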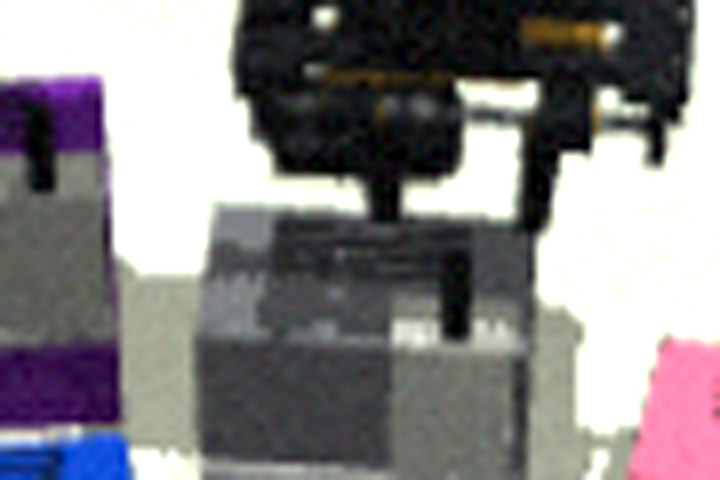

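The fingertips show about 40 mm above the reported TCP. The same offset appears at the start pose, so it is consistent. The lateral position agrees. I'll lower in small guarded steps and watch the force and the picture.

```bash
cat >> h.py <<'E'
def lower(manip,p,z0,z1,step=.01,lim=5,rate=.08):
    b=manip.state()["contact_force"]; z=z0
    while z>z1+1e-6:
        z=max(z-step,z1);manip.move_linear(np.array([p[0],p[1],z]),rate=rate)
        f=manip.state()["contact_force"]-b
        if np.linalg.norm(f)>lim: print("CONTACT",z,f);return z
    return z
E
python3 - <<'E'
from h import *
from cell import manip,cams
A=np.array([UX,[-UX[1],UX[0],0],[0,0,1]])
lower(manip,TAB,.185,.148)
s=manip.state();print(s["clock"],s["tool_pos"],s["contact_force"])
c=cams.capture("scene");im=c["image"][130:190,280:370];cv2.imwrite("pics/s4.png",cv2.convertScaleAbs(cv2.resize(im,None,fx=8,fy=8,interpolation=cv2.INTER_CUBIC),alpha=1.8))
E
```

```text
5.9333 [0.55904466 0.15659601 0.14734215] [ 0.15974472  0.949796   -0.31044065]
```

View pics/s4.png

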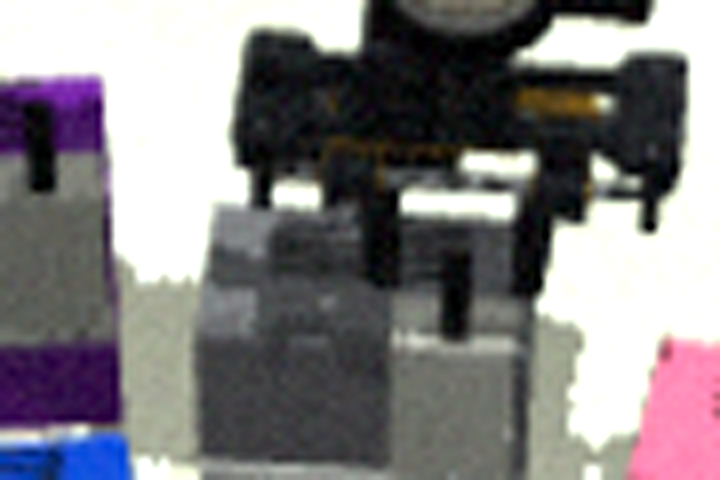

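The fingers now straddle the tab: fingers at crop columns 384 and 534, tab at 457, and tip rows about halfway down the tab. I'll go 12 mm lower, grip and slide.

```bash
python3 - <<'E'
from h import *
from cell import manip,cams
z=lower(manip,TAB,.148,.135,step=.0065,lim=4)
manip.set_gripper(0.0,10)
s=manip.state();print(s["clock"],s["tool_pos"],s["contact_force"],s["gripper_width"])
c=cams.capture("scene");im=c["image"][130:190,280:370];cv2.imwrite("pics/s5.png",cv2.convertScaleAbs(cv2.resize(im,None,fx=8,fy=8,interpolation=cv2.INTER_CUBIC),alpha=1.8))
E
```

```text
7.1417 [0.55951838 0.15669682 0.1351117 ] [0.6135463  0.65775468 0.17382076] 0.012046596553734891
```

View pics/s5.png

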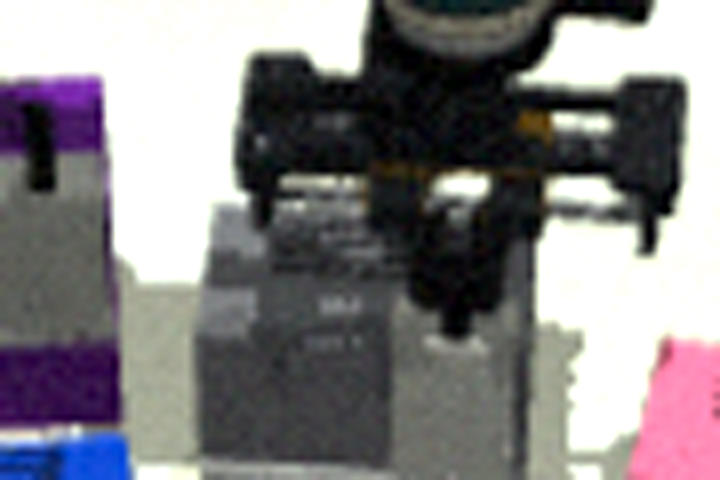

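The gripper width is 12.0 mm, so the tab is held (crop 457,330). Now slide it.

```bash
python3 - <<'E'
from h import *
from cell import manip,cams
p=TAB+[0,0,.135]
b=manip.state()["contact_force"]
for d in (.015,.03,.042,.048,.051,.053):
    manip.move_linear(p-UX*d,rate=.08)
    s=manip.state();print(d,s["clock"],((s["tool_pos"]-p)@UX).round(4),(s["contact_force"]-b).round(1),s["gripper_width"].round(4))
    if np.linalg.norm((s["contact_force"]-b)[:2])>15:break
manip.dwell(.15)
c=cams.capture("scene");im=c["image"][130:190,280:370];cv2.imwrite("pics/s6.png",cv2.convertScaleAbs(cv2.resize(im,None,fx=8,fy=8,interpolation=cv2.INTER_CUBIC),alpha=1.8))
E
```

```text
Traceback (most recent call last):
AttributeError: 'float' object has no attribute 'round'
```

```bash
python3 - <<'E'
from h import *
from cell import manip,cams
p=TAB+[0,0,.135]
b=np.array([.6,.65,.2])
for d in (.03,.042,.048,.051,.053):
    manip.move_linear(p-UX*d,rate=.08)
    s=manip.state();print(d,s["clock"],round((s["tool_pos"]-p)@UX,4),(s["contact_force"]-b).round(1),round(s["gripper_width"],4))
    if np.linalg.norm((s["contact_force"]-b)[:2])>15:break
manip.dwell(.15)
c=cams.capture("scene");im=c["image"][130:190,280:370];cv2.imwrite("pics/s6.png",cv2.convertScaleAbs(cv2.resize(im,None,fx=8,fy=8,interpolation=cv2.INTER_CUBIC),alpha=1.8))
E
```

```text
0.03 7.8583 -0.0307 [-1.4 -3.7  1.7] 0.0117
0.042 8.1583 -0.0427 [-1.6 -6.4  1.7] 0.0121
0.048 8.4083 -0.0483 [-1.  -7.   1.1] 0.0122
0.051 8.6583 -0.0483 [ 7.5 -5.3 -3.4] 0.0119
0.053 8.9083 -0.0482 [13.  -2.1 -7.3] 0.012
```

View pics/s6.png

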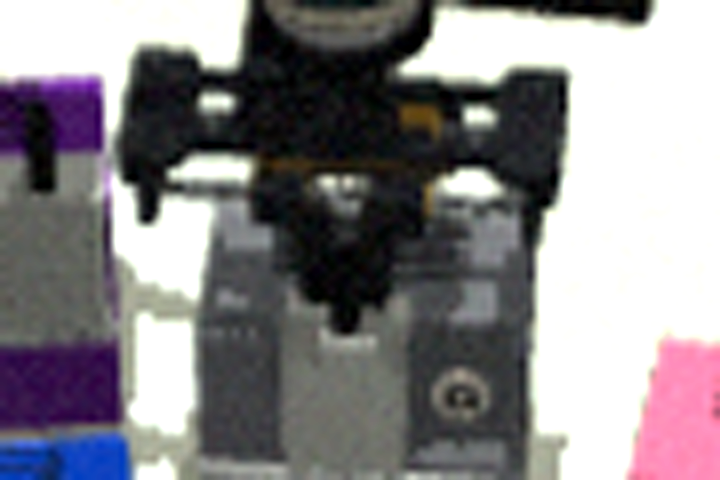

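The shutter is at its stop: the tab moved 112/8 = 14 px, about 51 mm, and the target ring is uncovered at crop (460,393). Now I'll release, lift, locate the target and re-measure the fin.

```bash
python3 - <<'E'
from h import *
from cell import manip,cams
manip.set_gripper(.05)
p=manip.state()["tool_pos"]
manip.move_linear(p+[0,0,.085],rate=.2)
manip.move_pose(SP+[0,0,.23],down(SY))
s=manip.state();print(s["clock"],s["tool_pos"],s["contact_force"])
c=cams.capture("scene");np.savez("scene2.npz",**c)
t=cams.capture("top");np.savez("top2.npz",**t)
im=c["image"][150:275,280:400];cv2.imwrite("pics/s7.png",cv2.convertScaleAbs(cv2.resize(im,None,fx=4.7,fy=4.7,interpolation=cv2.INTER_CUBIC),alpha=1.8))
Rc=Rm(c["orientation"]);K=c["intrinsics"]
def ray(u,v,z):
    d=Rc@np.linalg.solve(K,[u,v,1]);o=np.array(c["position"]);return o+d*(z-o[2])/d[2]
print("target",ray(337.5,179.1,.11))
W=cloud(c)
print("depth",np.nanmedian(W[177:182,335:340].reshape(-1,3),0))
u,v=np.meshgrid(np.arange(640),np.arange(400))
m=(u>235)&(u<292)&(v>160)&(v<235); 
Wt=cloud(t);q=Wt[m&(Wt[...,2]>.18)&(Wt[...,2]<.2)];print("tab now",len(q),cv2.minAreaRect((q[:,:2]*1000).astype(np.float32)))
E
```

```text
11.2917 [ 0.59473553 -0.06011942  0.22873258] [0.00623622 0.64460453 0.37219204]
target [0.56211774 0.16172114 0.11      ]
depth [ 0.62760488 -0.08227954  0.36943492]
tab now 36 ((512.2266845703125, 145.31900024414062), (12.03698444366455, 18.632890701293945), 11.889811515808105)
```

View pics/s7.png

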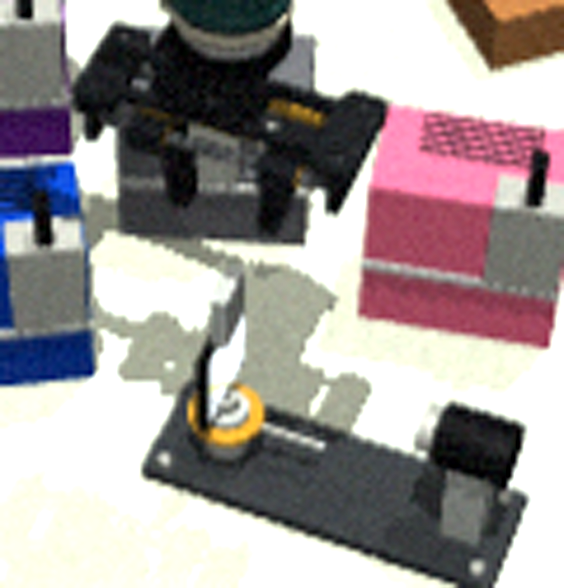

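The tab is now at x = -7 mm in the unit frame, which matches 45-52, so the shutter is fully open. The open gripper is above the fin (crop 230,300) with the fingers at (180,190) and (275,215). Lowering next.

```bash
python3 - <<'E'
from h import *
from cell import manip,cams
z=lower(manip,SP,.2288,.155,step=.025,lim=3,rate=.12)
z=lower(manip,SP,z,.132,step=.012,lim=3)
s=manip.state();print(s["clock"],s["tool_pos"],s["contact_force"])
c=cams.capture("scene")
im=c["image"][170:275,280:400];cv2.imwrite("pics/s8.png",cv2.convertScaleAbs(cv2.resize(im,None,fx=5.5,fy=5.5,interpolation=cv2.INTER_CUBIC),alpha=1.8))
E
```

```text
13.05 [ 0.59485618 -0.06090728  0.13102221] [-0.2994158   0.11970426 -0.62054783]
```

View pics/s8.png

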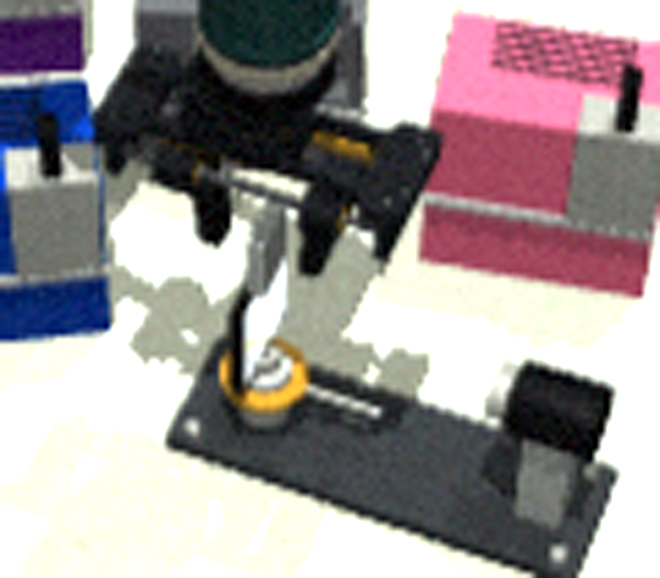

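The fin (268,250) sits between the fingers (210 and 320). Grip and turn.

```bash
python3 - <<'E'
from h import *
from cell import manip,cams
manip.set_gripper(0,15)
s=manip.state();print(s["clock"],s["contact_force"],s["gripper_width"],s["joint_pos"][5])
P=SP+[0,0,.132]
for a in (9,18,27,36,45,51.7):
    manip.move_pose(P,down(SY+a))
    s=manip.state();print(a,round(s["clock"],2),s["contact_force"].round(1),s["moment"].round(2),round(s["gripper_width"],4))
manip.dwell(.3)
for n,(u0,u1,v0,v1) in {"scene":(280,400,150,275),"top":(240,380,80,210)}.items():
    c=cams.capture(n);np.savez(n+"3.npz",**c)
    cv2.imwrite(f"pics/{n}9.png",cv2.convertScaleAbs(cv2.resize(c["image"][v0:v1,u0:u1],None,fx=4.7,fy=4.6,interpolation=cv2.INTER_CUBIC),alpha=1.8))
s=manip.state();print(s["clock"],s["tool_pos"],s["tcp_rot"])
E
```

```text
13.7583 [ 0.58832833 -0.44085163 -0.53702429] 0.011925320939787291 -0.058129779436966185
9 14.03 [ 2.2  0.1 -0.3] [-0.06 -0.15 -0.  ] 0.0121
18 14.31 [ 2.2 -0.2 -0.6] [-0.09 -0.28  0.01] 0.0115
27 14.58 [ 2.2  0.1 -1.3] [-0.04 -0.4  -0.04] 0.0117
36 14.86 [ 2.8  0.2 -1.4] [-0.03 -0.45 -0.05] 0.0121
45 15.13 [ 4.1  0.6 -1.5] [ 0.01 -0.59 -0.05] 0.0114
51.7 15.38 [ 5.2  0.4 -1.5] [ 0.03 -0.74 -0.01] 0.0119
15.7833 [ 0.59600371 -0.06095789  0.13215512] [ 0.59253444  1.48761789 -0.5919505 ]
```

View pics/scene9.png

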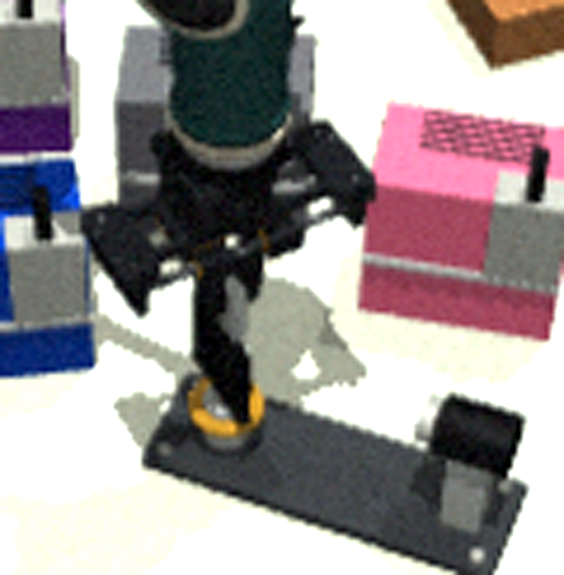

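View pics/top9.png

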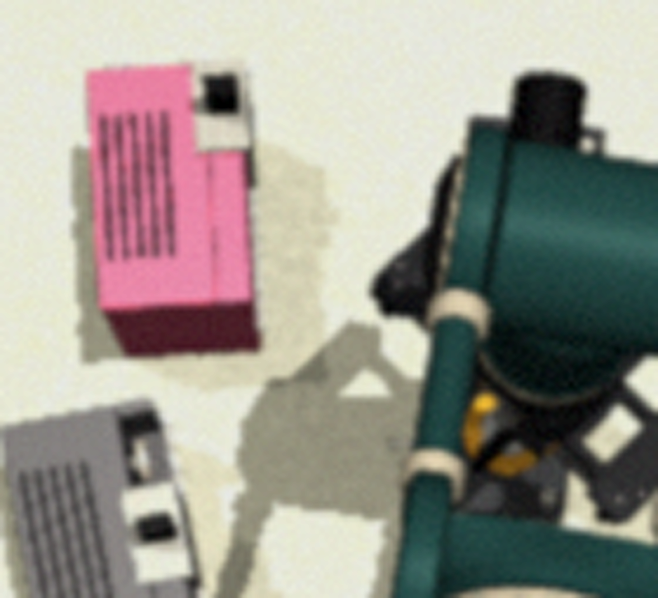

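The mirror has turned with the gripper, and its dark back is visible at (230,370) in the scene crop. The needle is hidden in both views, so I'll measure the mirror's yaw from depth.

```bash
python3 - <<'E'
from h import *
for f in ("scene0","scene3","top3","top0"):
    W=cloud(dict(np.load(f+".npz")));d=np.hypot(W[...,0]-SP[0],W[...,1]-SP[1])
    for z0,z1 in((.078,.145),(.035,.07)):
        m=(d<.08 if z0<.07 else d<.045)&(W[...,2]>z0)&(W[...,2]<z1);q=W[m]
        if len(q)<8: print(f,z0,len(q));continue
        v,idx=None,np.arange(len(q))
        for _ in range(4):
            x=q[idx,:2];mu=x.mean(0);e=np.linalg.svd(x-mu,full_matrices=False);dr=e[2][0];r=(q[:,:2]-mu)@e[2][1]
            idx=np.where(abs(r)<max(.005,2*np.std(r[idx])) )[0]
        print(f,z0,len(q),len(idx),"yaw of plate dir",np.degrees(np.arctan2(dr[1],dr[0])),"mean",mu,"std",np.std(r[idx]),"ext",np.ptp((q[idx,:2]-mu)@dr))
E
```

```text
scene0 0.078 111 111 yaw of plate dir -97.20774103463113 mean [ 0.59260293 -0.07177856] std 0.001667106719633123 ext 0.07310623049655604
scene0 0.035 147 119 yaw of plate dir 8.168535841401553 mean [ 0.60620114 -0.06990841] std 0.007525893143526988 ext 0.09963120551748966
scene3 0.078 154 152 yaw of plate dir -42.314440698336455 mean [ 0.59369418 -0.07073058] std 0.0014355968431318791 ext 0.07384279986926214
scene3 0.035 115 105 yaw of plate dir -5.156378036658516 mean [ 0.59347585 -0.07027555] std 0.010497817652959547 ext 0.053722534884870506
top3 0.078 25 22 yaw of plate dir 124.33497503631583 mean [ 0.56889617 -0.04525652] std 0.0018833988620022195 ext 0.026014454266200755
top3 0.035 112 102 yaw of plate dir 72.38766198517054 mean [ 0.58762196 -0.04674816] std 0.010821843590168191 ext 0.09038336275825637
top0 0.078 114 113 yaw of plate dir -95.17705000995487 mean [ 0.58704073 -0.05953856] std 0.0005596514173854015 ext 0.07262004985398984
top0 0.035 133 124 yaw of plate dir 175.4124157499963 mean [ 0.59389171 -0.06017414] std 0.010800642210080504 ext 0.10066565781078837
```

```bash
python3 - <<'E'
from h import *
c=dict(np.load("scene3.npz"));im=c["image"][200:250,305:345];cv2.imwrite("pics/s10.png",cv2.convertScaleAbs(cv2.resize(im,None,fx=12,fy=12,interpolation=cv2.INTER_CUBIC),alpha=2.5))
Rc=Rm(c["orientation"])
def pr(p): q=Rc.T@(np.array(p)-c["position"]);return ((c["intrinsics"]@q/q[2])[:2]-[305,200])*12
for a in (43.8,46.8,49.8):
    y=np.radians(a);w=np.array([-np.sin(y),np.cos(y),0])*.037;n=np.array([np.cos(y),np.sin(y),0])
    for b in(0,-.006): print(a,b,[pr(SP+n*b+k*w+[0,0,z]).round(0).tolist() for k in(1,-1) for z in(.07,.148)])
E
```

```text
43.8 0 [[217.0, 319.0], [217.0, 142.0], [333.0, 505.0], [338.0, 331.0]]
43.8 -0.006 [[198.0, 326.0], [197.0, 150.0], [314.0, 513.0], [318.0, 339.0]]
46.8 0 [[211.0, 321.0], [211.0, 145.0], [339.0, 503.0], [344.0, 328.0]]
46.8 -0.006 [[193.0, 329.0], [192.0, 153.0], [321.0, 511.0], [325.0, 337.0]]
49.8 0 [[205.0, 324.0], [205.0, 147.0], [345.0, 500.0], [350.0, 325.0]]
49.8 -0.006 [[187.0, 333.0], [186.0, 156.0], [327.0, 509.0], [332.0, 335.0]]
```

View pics/s10.png

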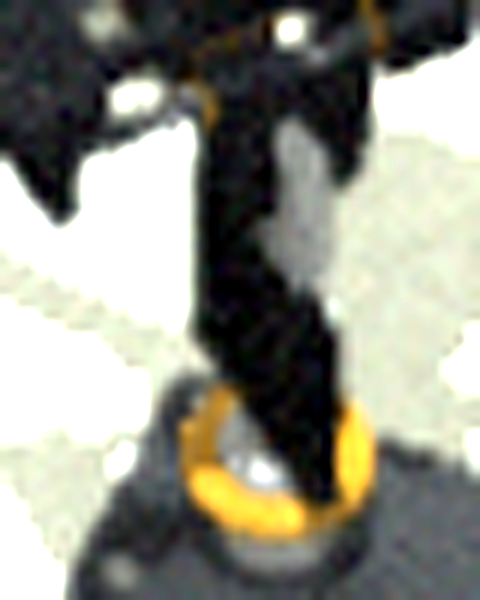

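```bash
python3 - <<'E'
from h import *
for n,(u0,v0,k,l) in {"scene3":(280,150,4.7,4.6),"top3":(240,80,4.7,4.6)}.items():
    c=dict(np.load(n+".npz"));Rc=Rm(c["orientation"])
    for r in(.03,.05,.065,.076):
        y=np.radians(98.5);p=SP+[r*np.cos(y),r*np.sin(y),.05];q=Rc.T@(p-c["position"]);w=(c["intrinsics"]@q/q[2])[:2];print(n,r,w.round(1),((w-[u0,v0])*[k,l]).round())
c=dict(np.load("top3.npz"));im=c["image"][150:190,310:370];cv2.imwrite("pics/t10.png",cv2.convertScaleAbs(cv2.resize(im,None,fx=12,fy=12,interpolation=cv2.INTER_CUBIC),alpha=2.5))
E
```

```text
scene3 0.03 [329.2 231. ] [231. 373.]
scene3 0.05 [330.  226.6] [235. 352.]
scene3 0.065 [330.7 223.3] [238. 337.]
scene3 0.076 [331.2 220.9] [240. 326.]
top3 0.03 [337.2 174.4] [457. 434.]
top3 0.05 [330.5 175.2] [426. 438.]
top3 0.065 [325.5 175.8] [402. 441.]
top3 0.076 [321.8 176.3] [385. 443.]
```

View pics/t10.png

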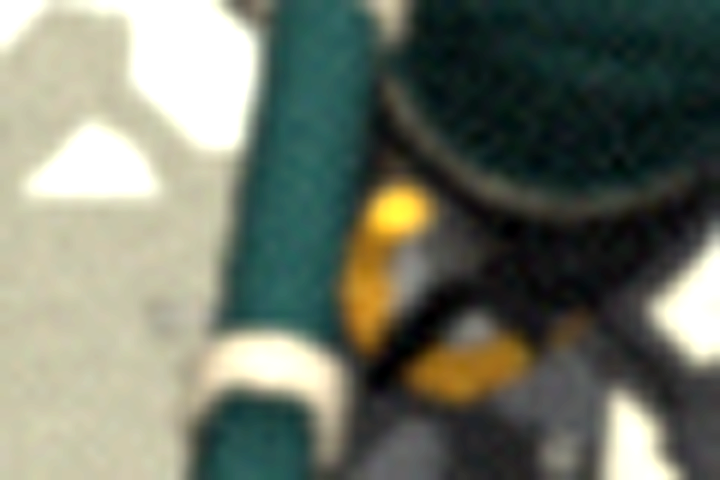

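The needle tip shows as the grey spot at crop (168,315), which is image pixel (324.0,176.3). The line towards the target predicts (323.7,176.0), so the sight is on target within about 1°, or a few mm. The depth fit of the mirror (normal 47.7°, wanted 46.8°) agrees. I'm handing in while holding.

```bash
python3 - <<'E'
from h import *
from cell import manip,cams,order
manip.dwell(.5)
s=manip.state();print(s["clock"],s["contact_force"],s["gripper_width"],abs(s["joint_velocities"]).max())
order.close_job()
E
```

```text
16.2833 [ 5.43666887  0.11057235 -0.87219411] 0.011832769397899824 0.0014266767004498676
the job is handed in; nothing more can be done
```

I slid the shutter to its stop, gripped the mirror's fin and turned it 51.7°, and handed the job in at 16.3 s still holding it. No verdict was reported.

**Shutter:** The tab ended about 7 mm to the -x side of the unit's centre, which matches the fully open 52 mm. The target was clearly uncovered in the picture. Tab travel measured from the first view came out lower, at about 48 mm. I put that down to a 4 mm error in the initial tab position; it is over the 44 mm limit either way.

**Mirror:** The needle tip, seen in the top view, lies within about 1° of the line to the target. That is about 2 mm at the target by my estimate, against the 20 mm allowed. The mirror's normal measured 47.7° by depth and about 45° from its outline in the picture, against 46.8° wanted.

**Grip at hand-in:** The gripper width was 11.8 mm on the 12 mm fin, with a steady force of about 5 N and the joints still.

**Disagreement:** The fingertips appeared 35–40 mm higher than the reported tool position. I lowered the tool by picture and force to allow for it.

I never took the arm near the meter, battery, carton or mouse, but I did not re-measure their positions at the end.

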